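# Tilt-board grip test of two shoe heels

### The arm

A 6-joint arm with a two-finger parallel gripper is mounted at the origin on the work surface. World frame = base frame: x ahead of the robot, y to its left, z up, the work surface at z = 0. Lengths are in m, angles in rad, forces in N, time in s.
With the tool pointing down it reaches from about 0.3 to 0.775 m from the base axis. Payload 14.6 kg.
Tool frame: the origin (TCP) lies on the centre line of the jaws, within the pads' length; the fingertips stand 19 mm ahead of it and the grasp point (between the pads) is the TCP; y points along the fingers, x is the direction in which the jaws open and shut, and the axes are right-handed (so a half turn about y gives the same grasp; the last joint's range is limited). The gripper opens to 94 mm and grips with 3 to 60 N. Pads are 16 mm wide; open, the fingers measure 119 mm over their backs; the gripper's body (75 mm by 177 mm) begins 78 mm behind the grasp point.
Start: joints at [-1.366, 0.3, 1.521, -0, 1.321, -0.067], TCP at [0.148, -0.53, 0.224] pointing down, gripper open.
Joint ranges: [-3.03, 3.03], [-0.79, 2.21], [0.23, 2.52], [-1.04, 4.18], [0, 3.07], [-2.55, 2.55]. Speed limits (rad/s): [2.22, 2.22, 2.57, 3.14, 3.14, 3.14].

### API

Orientations are given as [roll, pitch, yaw] about the fixed x, y, z axes, in that order (R = Rz(yaw) Ry(pitch) Rx(roll)).
In Python, from station import ctrl, optics gives the robot as it stands.
- The arm moves only by the tool jog_arm, never from a script. Its argument "targets" is a list of rows, each a list of 3 entries, a list of its own where there are three numbers: the finger opening in cm, from 0 to 9.4, then the shift along the tool's x, y, z in cm, then the turn about the tool's y in rad. A call has 1 to 10 rows; each row is the pose to reach, as a shift and turn from the pose commanded when the call began, along the tool's axes at that moment; what a row does not reach only later rows make up. A row lasts 1/10 s, in which the tool goes at most 50 mm and 8.59 degrees, less where a joint would pass 70% of its speed; a pose out of reach is approached as far as the arm can. A call with a gripper value outside its range is refused whole. The fingers move at their own pace and stop on an object; "grip_force" is the grip in N (left out, the last holds). Time passes only in rows, so rows that repeat a pose let the fingers close. It gives the time, the measured TCP pose, the force and the opening at its end, in the units of the state.
- ctrl.get_obs(): the state, without advancing time (a new reading comes with each control period).
- optics.camera(name): name is "scene" or "top" or "wrist"; returns a dict with "img" (400x640x3 uint8, red, green, blue), "range_z" (400x640 float32, m along the optical axis (not along the pixel's ray), 0 where there is no reading), "camera_matrix" (3x3 intrinsics, pixels), "k1" (the pictures are not rectified: a ray, as slopes to the right and down, at radius r is drawn at 1 + k1 r^2 times it, then the intrinsics apply), "world_to_cam" (4x4, takes a point from world to camera coordinates); the wrist camera has in their place "mount" (4x4, takes a point from camera to tool coordinates, whose origin is the TCP and whose axes are the tool frame's). Camera axes: x right, y up, looking along -z (the intrinsics and any distortion apply to the point x, -y, -z); pixel columns grow to the right and rows downward; lengths in m; the calibration is good to about 2 mm. A picture is of the moment at which its call begins: read the wrist's pose just before it.
- ctrl.hand_in(): hands the job in, once; it reports no verdict.
The state is a dict: "time_s": time; "qpos": joint angles; "joint_vel": joint speeds; "tau": joint torques, N m; "ee_pos": TCP position; "eef_rot": TCP orientation; "force": force on the tool from outside, world axes, zero at the start; "moment": the same for the moment, N m; "grip_width": finger opening in m.
Only numpy, scipy, OpenCV 4.12 (cv2) and the standard library are available. Lean on these libraries where they do the work, as an engineer would, in place of code of your own. Each camera call takes 0.05 s, during which the arm holds its last target. There are 200 camera calls.

### The job

Compare the grip of two shoe heels on the tilting slip-test board: set the black-lifted heel from the bench gently, lift down as it lies and square, in the board's empty marked box beside the honey-lifted one, and bed it by pressing it on the level board with about 12 N for a second (the honey one is bedded already). Then ease the board up by its lift bar, without shifting the tester and without touching the heels, until one of the two lets go and slides down to the red stop by itself. Stop tilting there and leave the board standing at that angle with the other heel still in its box; leave everything else on the bench alone.

Things in the scene. Friction and masses are not known exactly. Their poses are not given: they have to be found in the camera images.
- tester: Tilting slip-test board, loose on the bench, 2.3 kg in all. Blue base 300 x 270 mm, bright steel tilting plate 224 mm long, 230 wide, 12 thick, white graduated quadrant, black friction nuts on the hinge ends. Origin: on the bench under the middle of the base; x points from the lift bar towards the hinge, y to the left, z up.
- board (a joint): Tilt of the plate in rad, 0 = level (as at the start), growing as the bar is lifted, at most 0.8. Stiff by friction: it stays where it is left. About 9 N straight up on the bar moves it with both heels on, less as it rises. The tester only stands by its weight: a pull or push of more than about 7 N along the plate or sideways can drag it over the bench.
- hinge (a point): Point on the hinge axis, at the plate's mid width and mid thickness, 50 mm above the bench. Axes of all points on the plate: x along the plate from the bar towards the hinge (down the slope when tilted), y along the hinge axis to the left, z square out of the plate's top.
- bar (a point): Middle of the lift bar: a black round bar 14 mm thick, parallel to the hinge axis, 280 mm from it, at the plate's mid thickness (50 mm above the bench when level). 118 mm of it is free between two side arms, and there is 43 mm of open space between it and the plate's edge. It turns with the plate.
- mark_left (a point): Centre of the left marked box (dark blue outline 73 x 67 mm) on the plate's top face, empty at the start, 165 mm from the hinge axis; 110 mm beside the right one.
- mark_right (a point): Centre of the right marked box on the plate's top face, on which the honey-lifted heel stands at the start.
- stop (a point): Middle of the face of the low red stop (16 mm high) across the lower end of the plate, on the plate's top face, 20 mm from the hinge axis. A heel that has slid down to it has its origin about 28 mm before it.
- heel_black: D-shaped shoe heel of stacked brown leather with an 8 mm black rubber lift below, black dot on top, 56 mm long (x), 50 wide (y), 30 high, about 0.1 kg, on the bench, lift down. Origin: middle of its underside; x points to the straight face. Lift and plate are hard. Grip unknown: the two heels let go between 15 and 35 degrees of tilt, 4 or more apart, then slide to the stop.
- heel_honey: Like heel_black but with a honey-yellow lift and dot, standing in the right marked box on the plate.
- heel_spare: Another heel of the same size with a dark red lift and dot, on the bench; not part of the test, leave it.
- tack_tub: Shallow clear tub of tacks, 94 mm across, 34 high. Leave it.
- hammer: Shoemaker's hammer. Leave it.
- glue_tub: Tub of glue, 76 mm across, 75 high, yellow label, white lid. Leave it.
- awl: Awl with a yellow handle, 150 mm long. Leave it.
- pincers: Lasting pincers with red grips, 180 mm long. Leave them.

How it is judged:
By the outcome, as a careful person would: the job done as asked, in the order asked, and still so for the second after the job is handed in, with the robot touching nothing.
It also fails if it takes over 72 s, if anything falls off the work surface, if the arm or the gripper's body presses on something with over 40 N, if the wrist force passes 120 N, or if a joint passes its speed limit or range.

## Working session

There is one attempt and no reset: what is moved stays moved. The work goes in short steps, Python scripts to look and compute and a tool call to move; the robot and the scene stay as the last step left them, time stands still between calls to the robot, and variables do not carry over. Pictures are saved under pics/ and viewed, about 8 in all and at most 12, crops included, and the job is handed in when it is done.

Besides the shell and the picture viewer there is one more tool, called after "Request:" as a command line: name --argument value ..., lists and objects as JSON in quotes. jog_arm: Moves the arm, as the interface text tells. Its arguments: {"type":"object","properties":{"targets":{"type":"array","items":{"type":"array"}},"grip_force":{"type":"number"}},"required":["targets"]}

```bash
ls; mkdir -p pics; cat > h.py <<'E'
import numpy as np, cv2
from station import ctrl, optics
from scipy.spatial.transform import Rotation as R
def pose(o=None):
    o=o or ctrl.get_obs(); T=np.eye(4); T[:3,:3]=R.from_euler('xyz',o['eef_rot']).as_matrix(); T[:3,3]=o['ee_pos']; return T
def shot(n,f=None):
    P=pose(); c=optics.camera(n)
    c['c2w']=P@np.array(c['mount']) if 'mount' in c else np.linalg.inv(np.array(c['world_to_cam']))
    if f: cv2.imwrite('pics/'+f,c['img'][:,:,::-1])
    return c
def rays(c,px):
    K=np.array(c['camera_matrix']);px=np.atleast_2d(np.array(px,float))
    d=(px-K[:2,2])/[K[0,0],K[1,1]]; u=d.copy()
    for _ in range(10): u=d/(1+c['k1']*(u**2).sum(1,keepdims=True))
    v=np.c_[u[:,0],-u[:,1],-np.ones(len(u))]
    return c['c2w'][:3,3], v@c['c2w'][:3,:3].T
def onplane(c,px,z):
    o,v=rays(c,px); return o+v*((z-o[2])/v[:,2])[:,None]
def bydepth(c):
    h,w=c['range_z'].shape; g=np.stack(np.meshgrid(np.arange(w),np.arange(h)),-1).reshape(-1,2)
    o,v=rays(c,g); return (o+v*c['range_z'].reshape(-1,1)).reshape(h,w,3)
E
python3 - <<'E'
from h import *
o=ctrl.get_obs(); print({k:np.round(v,3) for k,v in o.items()})
for n in ['scene','top']:
    c=shot(n,n+'0.png'); print(n,c['c2w'].round(3),c['camera_matrix'],c['k1'])
E
```

```text
pics
{'time_s': np.float64(0.0), 'qpos': array([-1.366,  0.3  ,  1.522,  0.   ,  1.321, -0.067]), 'joint_vel': array([-0.001, -0.001, -0.   ,  0.   , -0.001, -0.   ]), 'tau': array([-0.0000e+00, -5.3181e+01, -3.5274e+01,  7.1000e-02,  2.4000e-02,
       -0.0000e+00]), 'ee_pos': array([ 0.148, -0.53 ,  0.224]), 'eef_rot': array([-1.571e+00,  1.000e-03, -1.299e+00]), 'force': array([0.748, 0.969, 1.135]), 'moment': array([-0.059, -0.012, -0.013]), 'grip_width': np.float64(0.094)}
scene [[-0.618 -0.512  0.596  1.345]
 [ 0.786 -0.389  0.481  0.622]
 [-0.015  0.766  0.643  0.922]
 [ 0.     0.     0.     1.   ]] [[448.51474531   0.         329.77552508]
 [  0.         448.51474531 200.93487206]
 [  0.           0.           1.        ]] 0.03324730636644172
top [[ 0.056  0.973 -0.226  0.181]
 [-0.998  0.056 -0.009 -0.052]
 [ 0.004  0.226  0.974  1.707]
 [ 0.     0.     0.     1.   ]] [[512.6470156    0.         330.57789781]
 [  0.         512.6470156  191.34607477]
 [  0.           0.           1.        ]] 0.020401039602205687
```

View pics/top0.png

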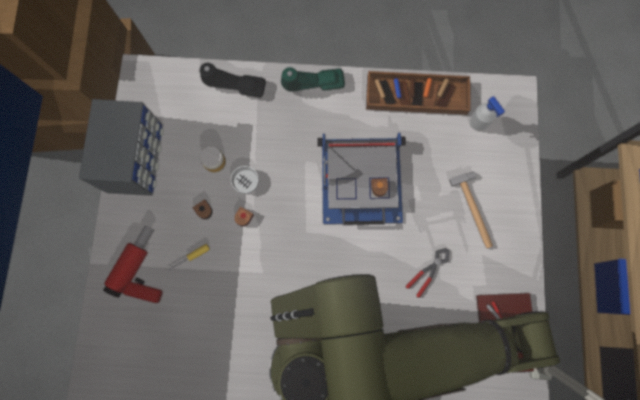

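View pics/scene0.png

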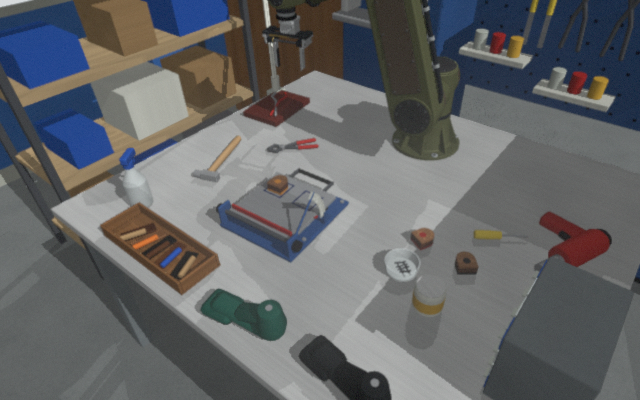

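The top view shows the tester at about (362,182), the empty left box at (346,188), and the honey heel in the right box at (380,187). One heel is at (203,209), probably black, and the dark red spare is at (244,216). Next I'll measure.

```bash
python3 - <<'E'
from h import *
t=shot('top'); s=shot('scene')
for n,p,z in [('black',(203,209),.03),('spare',(244,216),.03),('honey',(380,187),.086),('ML',(346,188),.056),('MR',(380,187),.056),('barmid',(362,222),.05),('nutL',(320,142),.05),('nutR',(404,142),.05),('baseBL',(323,223),.02),('baseBR',(402,222),.02),('tack',(244,179),.034),('glue',(212,158),.075)]:
    print(n,onplane(t,p,z).round(3))
for n,p,z in [('black',(466,258),.03),('spare',(423,233),.03)]: print('scene',n,onplane(s,p,z).round(3))
a=cv2.resize(t['img'][125:235,185:415],None,fx=3.4,fy=3.4,interpolation=cv2.INTER_CUBIC)
b=cv2.resize(s['img'][160:300,210:490],None,fx=2.5,fy=2.5,interpolation=cv2.INTER_CUBIC)[:, :782]
b=cv2.copyMakeBorder(b,0,0,0,782-b.shape[1],0)
cv2.imwrite('pics/crop.png',a[:,:,::-1])
D=bydepth(t)
for p in [(203,209),(244,216),(346,188),(380,187),(362,222),(340,222),(362,140)]: print(p,D[p[1],p[0]].round(3))
E
```

```text
black [[0.485 0.384 0.03 ]]
spare [[0.469 0.246 0.03 ]]
honey [[ 0.58  -0.197  0.086]]
ML [[ 0.578 -0.087  0.056]]
MR [[ 0.588 -0.199  0.056]]
barmid [[ 0.468 -0.145  0.05 ]]
nutL [[0.735 0.009 0.05 ]]
nutR [[ 0.751 -0.276  0.05 ]]
baseBL [[ 0.462 -0.017  0.02 ]]
baseBR [[ 0.481 -0.28   0.02 ]]
tack [[0.595 0.257 0.034]]
glue [[0.65  0.362 0.075]]
scene black [[0.484 0.389 0.03 ]]
scene spare [[0.469 0.252 0.03 ]]
(203, 209) [0.486 0.385 0.027]
(244, 216) [0.47  0.246 0.028]
(346, 188) [ 0.578 -0.087  0.055]
(380, 187) [ 0.581 -0.197  0.085]
(362, 222) [ 0.466 -0.145  0.06 ]
(340, 222) [ 0.471 -0.074  0.008]
(362, 140) [ 0.748 -0.133  0.056]
```

View pics/crop.png

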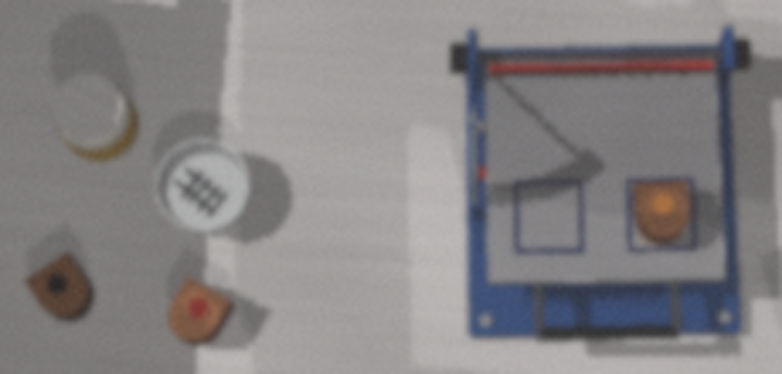

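```bash
cat >> h.py <<'E'
def go(x,y,z,yaw):
    P=pose(); d=P[:3,:3].T@(np.array([x,y,z])-P[:3,3])*100
    cur=np.arctan2(P[1,0],P[0,0]); print('shift cm',d.round(2),'turn',round(-((yaw-cur+np.pi)%(2*np.pi)-np.pi),3))
E
python3 - <<'E'
from h import *
D=bydepth(shot('scene'))
m=(D[...,0]>.45)&(D[...,0]<.8)&(D[...,1]>-.05)&(D[...,1]<.05)&(D[...,2]>.065)&(D[...,2]<.3)
q=D[m]; print(len(q), q.min(0).round(3), q.max(0).round(3), np.median(q,0).round(3))
for z in np.arange(.07,.2,.02):
    w=q[abs(q[:,2]-z)<.01]
    if len(w): print(z.round(2),len(w),w[:,:2].min(0).round(3),w[:,:2].max(0).round(3))
go(.40,-.15,.26,-.93)
E
```

```text
377 [ 0.587 -0.048  0.065] [0.763 0.023 0.17 ] [ 0.673 -0.006  0.094]
0.07 150 [ 0.587 -0.048] [0.763 0.023]
0.09 56 [ 0.593 -0.012] [0.747 0.005]
0.11 56 [ 0.599 -0.011] [0.703 0.001]
0.13 52 [ 0.61  -0.011] [ 0.68  -0.003]
0.15 47 [ 0.621 -0.009] [ 0.668 -0.003]
0.17 16 [ 0.635 -0.01 ] [ 0.656 -0.004]
shift cm [-29.81  -3.57  34.51] turn -0.369
```

Request:
jog_arm --targets '[[9.4, [-2, -0.3, 5], 0], [9.4, [-6, -0.8, 9], 0], [9.4, [-10, -1.2, 13], 0], [9.4, [-14, -1.7, 18], -0.1], [9.4, [-18, -2.2, 22], -0.2], [9.4, [-22, -2.7, 26], -0.35], [9.4, [-25, -3.2, 30], -0.5], [9.4, [-28, -3.6, 33], -0.65], [9.4, [-29.8, -3.6, 34.5], -0.8], [9.4, [-29.8, -3.6, 34.5], -0.95]]'

```text
time_s: 1.25
ee_pos: [0.4014, -0.1466, 0.2609]
eef_rot: [-1.57, -0.001, -0.339]
force: [-0.3, 0.2, 0.2]
grip_width: 0.0941
```

```bash
python3 - <<'E'
from h import *
go(.44,.35,.22,.64)
E
```

```text
shift cm [-12.87   4.1   48.12] turn -0.979
```

Request:
jog_arm --targets '[[9.4, [-1.3, 0.4, 4.8], -0.1], [9.4, [-2.6, 0.8, 9.6], -0.2], [9.4, [-3.9, 1.2, 14.4], -0.3], [9.4, [-5.2, 1.6, 19.2], -0.45], [9.4, [-6.5, 2, 24], -0.6], [9.4, [-8, 2.4, 29], -0.7], [9.4, [-9.5, 2.8, 34], -0.8], [9.4, [-11, 3.4, 40], -0.9], [9.4, [-12.9, 4.1, 45], -0.98], [9.4, [-12.9, 4.1, 48], -0.98]]'

```text
time_s: 2.25
ee_pos: [0.442, 0.3473, 0.219]
eef_rot: [-1.571, 0.001, 0.635]
force: [0.3, -1.2, 0.8]
grip_width: 0.0935
```

```bash
python3 - <<'E'
from h import *
c=shot('wrist','w1.png'); print(ctrl.get_obs()['ee_pos'],c['mount'].round(3))
E
```

```text
[0.44265983 0.35228829 0.21752284] [[ 1.    -0.001 -0.    -0.001]
 [-0.     0.241 -0.971 -0.159]
 [ 0.001  0.971  0.241  0.071]
 [ 0.     0.     0.     1.   ]]
```

View pics/w1.png

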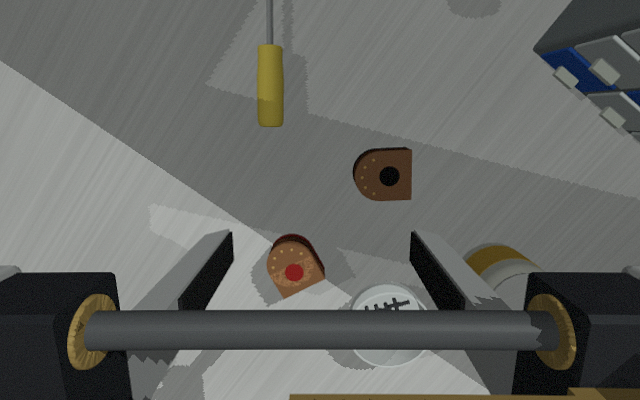

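The wrist view shows the black heel with its top face spanning x 353–411 and y 147–201. Its straight face points along tool +x and is nearly aligned.

```bash
cat >> h.py <<'E'
def heel(c,roi,z,dark=False):
    # top-face outline of a heel by colour; centre from the min-area rectangle on plane z
    x0,y0,x1,y1=roi; hsv=cv2.cvtColor(c['img'],cv2.COLOR_RGB2HSV)[y0:y1,x0:x1]
    m=((hsv[...,1]>90)&((hsv[...,0]<25)|(hsv[...,0]>170))|(hsv[...,2]<40)*dark).astype(np.uint8)*255
    H=bydepth(c)[y0:y1,x0:x1,2]; m[abs(H-z)>.006]=0
    m=cv2.morphologyEx(m,cv2.MORPH_OPEN,np.ones((3,3)))
    k=max(cv2.findContours(m,0,1)[0],key=cv2.contourArea)[:,0,:]+[x0,y0]
    W=onplane(c,k,z)[:,:2]; r=cv2.minAreaRect((W*1000).astype(np.float32)); return W,r
E
python3 - <<'E'
from h import *
c=shot('wrist'); W,r=heel(c,(335,130,430,215),.03,True)
print(r,pose()[:2,0])
P=pose(); u=P[:2,0]; v=P[:2,2]
print('extent x',(W@u).min(),(W@u).max(),'z',(W@v).min(),(W@v).max())
# straight-face angle: right-edge points
a=W@u;b=W@v; s=a>a.max()-.006; s&=abs(b-b.mean())<.018
print('edge slope',np.polyfit(b[s],a[s],1), s.sum())
ctr=u*(a.min()+a.max())/2+v*(b.min()+b.max())/2; print(ctr)
for n in ['top']:
    go(*ctr,.12,np.arctan2(u[1],u[0]))
E
```

```text
((484.1207275390625, 389.6998596191406), (54.17489242553711, 50.242286682128906), 39.69573211669922) [0.80510288 0.59313179]
extent x 0.5938655915751136 0.6493457313238521 z 0.001982858364884263 0.05191047586354294
edge slope [-0.05818032  0.64958867] 36
[0.48447358 0.39038898]
shift cm [5.86 9.75 0.82] turn -0.0
```

Request:
jog_arm --targets '[[9.4, [3, 2, 0.4], -0.03], [9.4, [5.9, 5, 0.8], -0.058], [9.4, [5.9, 9, 0.8], -0.058], [9.4, [5.9, 12, 0.8], -0.058], [9.4, [5.9, 14.5, 0.8], -0.058], [9.4, [5.9, 16.5, 0.8], -0.058], [9.4, [5.9, 18, 0.8], -0.058], [9.4, [5.9, 18.9, 0.8], -0.058], [9.4, [5.9, 18.9, 0.8], -0.058]]'

```text
time_s: 3.25
ee_pos: [0.4856, 0.3859, 0.0297]
eef_rot: [-1.571, 0.001, 0.689]
force: [-0.2, 0.1, -0.0]
grip_width: 0.0941
```

Request:
jog_arm --targets '[[7, [0, 0, 0], 0], [5, [0, 0, 0], 0], [5, [0, 0, 0], 0], [5, [0, 0, 0], 0], [5, [0, 0, 0], 0], [5, [0, 0, 0], 0]]' --grip_force 15

```text
time_s: 3.85
ee_pos: [0.486, 0.3864, 0.0307]
eef_rot: [-1.571, -0.001, 0.689]
force: [-0.6, -0.4, 2.5]
grip_width: 0.0558
```

Request:
jog_arm --targets '[[5, [0, -0.5, 0], 0], [5, [0, -2, 0], 0], [5, [0, -5, 0], 0], [5, [0, -9, 0], 0], [5, [0, -13, 0], 0], [5, [0, -17, 0], 0], [5, [0, -20, 0], 0], [5, [0, -22, 0], 0], [5, [0, -23, 0], 0], [5, [0, -23, 0], 0]]'

```text
time_s: 4.85
ee_pos: [0.4859, 0.3864, 0.2621]
eef_rot: [-1.571, -0.002, 0.689]
force: [0.7, -2.0, -1.6]
grip_width: 0.0559
```

```bash
python3 - <<'E'
from h import *
print(ctrl.get_obs()['grip_width'])
go(.56,-.17,.26,.056)
E
```

```text
0.055933387256930235
shift cm [-29.66   0.15 -47.66] turn 0.633
```

Request:
jog_arm --targets '[[5, [-1.5, 0, -2.4], 0.04], [5, [-4, 0, -6.4], 0.1], [5, [-6.5, 0, -10.4], 0.17], [5, [-9, 0, -14.5], 0.24], [5, [-11.5, 0, -18.5], 0.31], [5, [-14, 0, -22.5], 0.37], [5, [-16.5, 0, -26.5], 0.43], [5, [-19, 0, -30.5], 0.5], [5, [-21.5, 0, -34.5], 0.56], [5, [-24, 0, -38.5], 0.63]]'

```text
time_s: 5.85
ee_pos: [0.5448, -0.0653, 0.2593]
eef_rot: [-1.57, 0.002, 0.056]
force: [1.0, -0.5, -1.7]
grip_width: 0.0558
```

Request:
jog_arm --targets '[[5, [-2.5, 0, -3.6], 0], [5, [-5, 0, -7.2], 0], [5, [-7, 0, -8.5], 0], [5, [-8, 0, -9.1], 0], [5, [-8, 0, -9.1], 0], [5, [-8, 0, -9.1], 0]]'

```text
time_s: 6.45
ee_pos: [0.4713, -0.1583, 0.2602]
eef_rot: [-1.57, 0.0, 0.059]
force: [-0.1, 0.3, -1.3]
grip_width: 0.0559
```

```bash
python3 - <<'E'
from h import *
print(ctrl.get_obs())
c=shot('wrist','w2.png')
E
```

```text
{'time_s': 6.45, 'qpos': array([-3.97920375e-01,  1.54517767e-01,  1.61513787e+00,  2.10032039e-04,
        1.37219916e+00, -4.57404540e-01]), 'joint_vel': array([ 0.0136784 ,  0.00771514, -0.00874272,  0.00065032,  0.00063404,
       -0.0012697 ]), 'tau': array([-1.10956036e+00, -4.61176622e+01, -3.57741237e+01,  1.82570878e-02,
        5.60513232e-02, -5.90413436e-02]), 'ee_pos': array([ 0.47128461, -0.1583435 ,  0.26021289]), 'eef_rot': array([-1.57049583e+00,  1.44278087e-04,  5.94427220e-02]), 'force': array([-0.07969457,  0.31607065, -1.2924112 ]), 'moment': array([-0.0043067 , -0.04929963,  0.01346652]), 'grip_width': 0.05588214356500126}
```

View pics/w2.png

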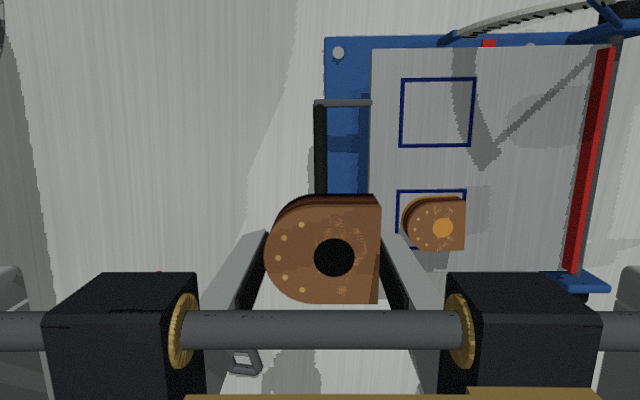

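The left box is fully visible, with corners near (402,78), (475,79), (472,147) and (400,147). The held heel sits between the fingers with its flat face to the right.

```bash
python3 - <<'E'
from h import *
c=shot('wrist'); P=pose(); u=P[:2,0]; v=P[:2,2]
hsv=cv2.cvtColor(c['img'],cv2.COLOR_RGB2HSV)
m=((abs(hsv[...,0].astype(int)-118)<14)&(hsv[...,1]>110)).astype(np.uint8)*255
def box(x0,y0,x1,y1):
    k=np.argwhere(m[y0:y1,x0:x1]>0)[:,::-1]+[x0,y0]
    W=onplane(c,k,.056)[:,:2]; return cv2.minAreaRect((W*1000).astype(np.float32))
b=box(388,65,490,160); print('left box',b)
# right box visible left edge/top edge
k=np.argwhere(m[183:194,385:480]>0)[:,::-1]+[385,183]; print('right top edge',onplane(c,k,.056)[:,:2].min(0),onplane(c,k,.056)[:,:2].max(0))
# held heel
z=P[2,3]-.0007
W,r=heel(c,(255,185,392,308),z,True); a=W@u-P[:2,3]@u; h=W@v-P[:2,3]@v
print('held rect',r,'x',a.min(),a.max(),'z',h.min(),h.max())
s=(a>a.max()-.006)&(abs(h-h.mean())<.018); print('edge',np.polyfit(h[s],a[s],1),s.sum())
W,r=heel(c,(395,190,475,255),.086); print('honey',r)
# plate edges / bar by depth
D=bydepth(c); 
q=D[(D[...,2]>.046)&(D[...,2]<.066)&(D[...,0]<.49)&(D[...,0]>.43)&(D[...,1]>-.12)&(D[...,1]<-.06)]
print('bar-ish',len(q),q.min(0),q.max(0),np.median(q,0))
# red stop
mr=(((hsv[...,0]<8)|(hsv[...,0]>172))&(hsv[...,1]>150)).astype(np.uint8); mr[:, :540]=0
k=np.argwhere(mr>0)[:,::-1]; W=D[k[:,1],k[:,0]]; print('stop',W.min(0),W.max(0)); W=W[W[:,2]>.069]; p=np.polyfit(W[:,1],W[:,0],1); print(p)
E
```

```text
left box ((577.8381958007812, -83.73104858398438), (72.30192565917969, 66.37309265136719), 4.217060565948486)
right top edge [ 0.54761901 -0.16638074] [ 0.61966031 -0.15882971]
held rect ((469.2072448730469, -155.3721466064453), (59.04880905151367, 50.63724136352539), 3.523676872253418) x -0.03163184758615012 0.02741633506688601 z -0.022408940471620786 0.02824990542837999
edge [-0.00560637  0.02616407] 71
honey ((583.218994140625, -191.2510223388672), (55.53041458129883, 50.93592071533203), 6.551009654998779)
bar-ish 785 [ 0.4565894  -0.11988935  0.04741146] [ 0.48991731 -0.07563018  0.05824394] [ 0.46623405 -0.09189042  0.05475573]
stop [ 0.46531073 -0.26628709  0.05308363] [ 0.7645514  -0.01135288  0.4195841 ]
[-0.09362759  0.71445617]
```

```bash
python3 - <<'E'
from h import *
go(.578,-.087,.12,.067)
E
```

```text
shift cm [11.06 14.02  6.46] turn -0.007
```

Request:
jog_arm --targets '[[5, [3, 0, 2], -0.007], [5, [7, 0, 4], -0.007], [5, [10, 1, 6], -0.007], [5, [11, 3, 6.5], -0.007], [5, [11, 6, 6.5], -0.007], [5, [11, 9, 6.5], -0.007], [5, [11, 12, 6.5], -0.007], [5, [11, 13.5, 6.5], -0.007], [5, [11, 14, 6.5], -0.007], [5, [11, 14, 6.5], -0.007]]'

```text
time_s: 7.55
ee_pos: [0.5772, -0.0873, 0.1207]
eef_rot: [-1.571, -0.0, 0.066]
force: [1.6, -0.2, -0.1]
grip_width: 0.056
```

```bash
python3 - <<'E'
from h import *
print(ctrl.get_obs()['force'])
go(.578,-.087,.092,.067)
E
```

```text
[ 1.62784563 -0.16704171 -0.06682198]
shift cm [0.09 2.87 0.03] turn -0.001
```

Now a gentle descent in small steps.

Request:
jog_arm --targets '[[5, [0.1, 0.8, 0], 0], [5, [0.1, 1.6, 0], 0], [5, [0.1, 2.2, 0], 0], [5, [0.1, 2.6, 0], 0], [5, [0.1, 2.8, 0], 0], [5, [0.1, 2.9, 0], 0], [5, [0.1, 3.0, 0], 0], [5, [0.1, 3.0, 0], 0]]'

```text
time_s: 8.35
ee_pos: [0.5779, -0.0876, 0.0905]
eef_rot: [-1.571, -0.0, 0.066]
force: [-0.1, 0.4, -1.3]
grip_width: 0.0556
```

Request:
jog_arm --targets '[[5, [0, 0.05, 0], 0], [5, [0, 0.1, 0], 0], [5, [0, 0.15, 0], 0], [5, [0, 0.15, 0], 0]]'

```text
time_s: 8.75
ee_pos: [0.5778, -0.0875, 0.0889]
eef_rot: [-1.571, 0.0, 0.066]
force: [-0.7, -0.7, 0.2]
grip_width: 0.056
```

Request:
jog_arm --targets '[[5, [0, 0.05, 0], 0], [5, [0, 0.1, 0], 0], [5, [0, 0.1, 0], 0]]'

```text
time_s: 9.05
ee_pos: [0.5778, -0.0876, 0.0879]
eef_rot: [-1.571, 0.0, 0.066]
force: [-0.1, 0.5, -0.4]
grip_width: 0.0559
```

Request:
jog_arm --targets '[[5, [0, 0.05, 0], 0], [5, [0, 0.1, 0], 0], [5, [0, 0.1, 0], 0]]'

```text
time_s: 9.35
ee_pos: [0.5778, -0.0876, 0.0869]
eef_rot: [-1.571, 0.0, 0.066]
force: [-0.5, -1.0, -1.8]
grip_width: 0.056
```

Request:
jog_arm --targets '[[5, [0, 0.05, 0], 0], [5, [0, 0.05, 0], 0]]'

```text
time_s: 9.55
ee_pos: [0.5779, -0.0876, 0.0867]
eef_rot: [-1.571, -0.0, 0.066]
force: [-1.6, 0.1, 3.2]
grip_width: 0.0562
```

Request:
jog_arm --targets '[[5, [0, 0.04, 0], 0], [5, [0, 0.04, 0], 0]]'

```text
time_s: 9.75
ee_pos: [0.5779, -0.0876, 0.0867]
eef_rot: [-1.571, -0.0, 0.066]
force: [-2.9, 0.8, 7.1]
grip_width: 0.0565
```

Request:
jog_arm --targets '[[5, [0, -0.04, 0], 0], [5.8, [0, -0.04, 0], 0], [6.2, [0, -0.04, 0], 0], [7, [0, -0.04, 0], 0], [7, [0, -0.04, 0], 0], [7, [0, -0.04, 0], 0]]'

```text
time_s: 10.35
ee_pos: [0.5778, -0.0876, 0.0864]
eef_rot: [-1.571, 0.0, 0.066]
force: [-0.3, 0.2, 0.1]
grip_width: 0.0698
```

Request:
jog_arm --targets '[[7, [0, -0.5, 0], 0], [7, [0, -2, 0], 0], [7, [0, -5, 0], 0], [7, [0, -9, 0], 0], [4, [-2, -12, -2], 0], [0, [-4, -12, -4], 0], [0, [-6, -12, -6], 0], [0, [-8, -12, -7], 0], [0, [-8, -12, -7], 0]]'

```text
time_s: 11.25
ee_pos: [0.5014, -0.1639, 0.208]
eef_rot: [-1.572, -0.001, 0.064]
force: [0.5, 0.3, 0.9]
grip_width: 0.0335
```

```bash
python3 - <<'E'
from h import *
c=shot('wrist','w3.png'); print(ctrl.get_obs()['grip_width'])
t=shot('top')
hsv=cv2.cvtColor(c['img'],cv2.COLOR_RGB2HSV)
D=bydepth(c)
m=(D[...,2]>.08)&(D[...,2]<.092)&(hsv[...,1]>90)
n,l,st,ce=cv2.connectedComponentsWithStats(m.astype(np.uint8))
for i in range(1,n):
    if st[i,4]>300:
        k=np.argwhere(l==i)[:,::-1]; r=cv2.minAreaRect((onplane(c,k,.086)[:,:2]*1000).astype(np.float32)); print(ce[i].round(),st[i],r)
E
```

```text
0.029478246581656053
[430. 106.] [ 390   73   78   67 4147] ((575.0096435546875, -86.12698364257812), (56.49755859375, 48.29017639160156), 3.5721487998962402)
[422. 237.] [ 386  207   69   60 3545] ((583.2208251953125, -191.17897033691406), (55.83631134033203, 51.17302322387695), 6.642329216003418)
```

View pics/w3.png

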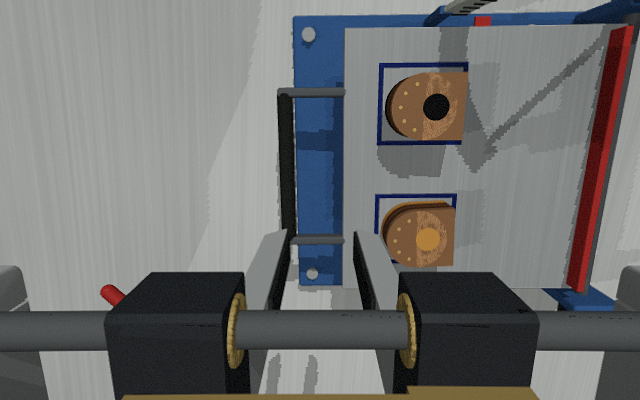

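The black heel sits inside its box, with its top centred near (427,105) and square. The honey heel is in the right box. Next is the press.

```bash
python3 - <<'E'
from h import *
go(.577,-.085,.112,.066)
E
```

```text
shift cm [7.88 9.57 7.28] turn -0.001
```

Request:
jog_arm --targets '[[0, [3, 0, 3], 0], [0, [6, 0, 6], 0], [0, [7.9, 1.5, 7.3], 0], [0, [7.9, 4, 7.3], 0], [0, [7.9, 6.5, 7.3], 0], [0, [7.9, 8.5, 7.3], 0], [0, [7.9, 9.5, 7.3], 0], [0, [7.9, 9.8, 7.3], 0], [0, [7.9, 9.9, 7.3], 0], [0, [7.9, 9.9, 7.3], 0]]'

```text
time_s: 12.35
ee_pos: [0.5771, -0.0846, 0.1084]
eef_rot: [-1.571, -0.001, 0.066]
force: [0.8, 0.3, -0.2]
grip_width: 0.0005
```

Request:
jog_arm --targets '[[0, [0, 0.05, 0], 0], [0, [0, 0.1, 0], 0], [0, [0, 0.15, 0], 0], [0, [0, 0.2, 0], 0], [0, [0, 0.2, 0], 0]]'

```text
time_s: 12.85
ee_pos: [0.5766, -0.0846, 0.1054]
eef_rot: [-1.571, 0.0, 0.066]
force: [-0.4, 0.1, -1.1]
grip_width: 0.0002
```

Request:
jog_arm --targets '[[0, [0, 0.03, 0], 0], [0, [0, 0.06, 0], 0], [0, [0, 0.06, 0], 0]]'

```text
time_s: 13.15
ee_pos: [0.5767, -0.0847, 0.1053]
eef_rot: [-1.571, -0.0, 0.066]
force: [-1.8, 1.5, 6.2]
grip_width: 0.0007
```

Request:
jog_arm --targets '[[0, [0, 0.03, 0], 0], [0, [0, 0.05, 0], 0], [0, [0, 0.05, 0], 0]]'

```text
time_s: 13.45
ee_pos: [0.5767, -0.0847, 0.1052]
eef_rot: [-1.571, -0.0, 0.066]
force: [-4.1, 1.1, 8.9]
grip_width: 0.0002
```

Request:
jog_arm --targets '[[0, [-0.03, 0.02, 0], 0], [0, [-0.03, 0.03, 0], 0]]'

```text
time_s: 13.65
ee_pos: [0.5767, -0.0847, 0.1052]
eef_rot: [-1.571, -0.001, 0.066]
force: [-3.7, -0.2, 11.7]
grip_width: 0.0006
```

Request:
jog_arm --targets '[[0, [-0.02, 0, 0], 0], [0, [-0.02, 0, 0], 0], [0, [-0.02, 0, 0], 0], [0, [-0.02, 0, 0], 0], [0, [-0.02, 0, 0], 0]]'

```text
time_s: 14.15
ee_pos: [0.5767, -0.0847, 0.1052]
eef_rot: [-1.571, -0.002, 0.066]
force: [-1.6, 1.9, 9.8]
grip_width: 0.0005
```

Request:
jog_arm --targets '[[0, [0, 0, 0], 0], [0, [0, 0, 0], 0], [0, [0, 0, 0], 0], [0, [0, 0, 0], 0], [0, [0, 0, 0], 0], [0, [0, 0, 0], 0]]'

```text
time_s: 14.75
ee_pos: [0.5767, -0.0847, 0.1052]
eef_rot: [-1.571, -0.002, 0.066]
force: [-2.1, 1.1, 10.3]
grip_width: 0.0004
```

Request:
jog_arm --targets '[[0, [0, 0.02, 0], 0], [0, [0, 0.02, 0], 0], [0, [0, 0.02, 0], 0], [0, [0, 0.02, 0], 0], [0, [0, 0.02, 0], 0], [0, [0, 0.02, 0], 0]]'

```text
time_s: 15.35
ee_pos: [0.5767, -0.0847, 0.1052]
eef_rot: [-1.571, -0.002, 0.066]
force: [-2.1, 1.4, 11.7]
grip_width: 0.0003
```

Request:
jog_arm --targets '[[0, [0, 0, 0], 0], [0, [0, 0, 0], 0], [0, [0, 0, 0], 0], [0, [0, 0, 0], 0], [0, [0, 0, 0], 0], [0, [0, 0, 0], 0]]'

```text
time_s: 15.95
ee_pos: [0.5767, -0.0847, 0.1052]
eef_rot: [-1.571, -0.002, 0.066]
force: [-3.0, 0.6, 12.0]
grip_width: 0.0003
```

Bedded at about 12 N for over 1 s. Now I'll lift off, back away over the bar and look.

Request:
jog_arm --targets '[[0, [0, -0.2, 0], 0], [0, [0, -1, 0], 0], [0, [0, -4, 0], 0], [0, [0, -8, 0], 0], [4, [-3, -10, -3], 0], [4, [-7, -10, -6], 0], [4, [-11, -10, -10], 0], [4, [-11, -10, -12], 0], [4, [-11, -10, -12], 0], [4, [-11, -10, -12], 0]]'

```text
time_s: 16.95
ee_pos: [0.4743, -0.2117, 0.2041]
eef_rot: [-1.571, -0.0, 0.065]
force: [0.2, 0.2, -0.1]
grip_width: 0.0392
```

```bash
python3 - <<'E'
from h import *
P=pose(); print(P[:3,3].round(4)); c=shot('wrist','w4.png')
hsv=cv2.cvtColor(c['img'],cv2.COLOR_RGB2HSV); D=bydepth(c)
m=(D[...,2]>.08)&(D[...,2]<.092)&(hsv[...,1]>90)
n,l,st,ce=cv2.connectedComponentsWithStats(m.astype(np.uint8))
for i in range(1,n):
    if st[i,4]>300:
        k=np.argwhere(l==i)[:,::-1]; print(ce[i].round(),cv2.minAreaRect((onplane(c,k,.086)[:,:2]*1000).astype(np.float32)))
m=((D[...,2]>.044)&(D[...,2]<.064)&(D[...,0]>.44)&(D[...,0]<.50)&(hsv[...,2]<60)).astype(np.uint8)
n,l,st,ce=cv2.connectedComponentsWithStats(m); i=1+st[1:,4].argmax(); print('bar comp',st[i])
k=np.argwhere(l==i)[:,::-1]; W=onplane(c,k,.053)[:,:2]; print(cv2.minAreaRect((W*1000).astype(np.float32)))
E
```

```text
[ 0.4743 -0.2117  0.2041]
[479.  40.] ((574.5927734375, -86.76620483398438), (57.43280029296875, 49.95917510986328), 3.4536335468292236)
[466. 185.] ((582.4437255859375, -191.7432098388672), (56.945892333984375, 50.63914108276367), 6.497488021850586)
bar comp [ 312   32   55  164 2651]
((481.921875, -147.02700805664062), (43.17652893066406, 133.43624877929688), 3.3844287395477295)
```

View pics/w4.png

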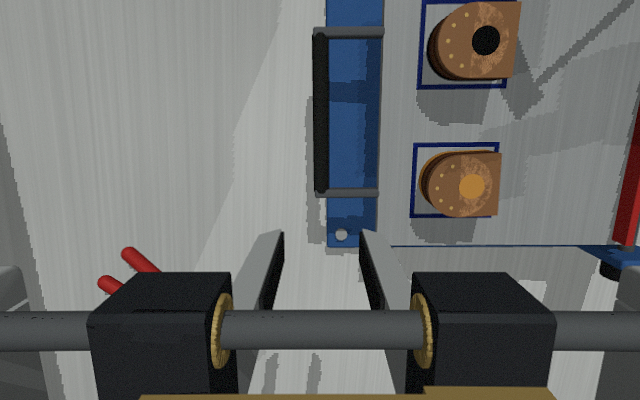

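The black heel is unmoved in its box. The bar runs down the image between x 313 and 329, y 33–193.

```bash
python3 - <<'E'
from h import *
c=shot('wrist'); v=c['img'].max(2).astype(int)
rows=[60,90,120,150,180]; E=[]
for r in rows:
    d=np.where(v[r,300:345]<45)[0]+300; g=np.split(d,np.where(np.diff(d)>1)[0]+1); g=max(g,key=len); E.append((g[0]-.5,g[-1]+.5)); 
print(E)
C=onplane(c,[((a+b)/2,r) for (a,b),r in zip(E,rows)],.05); print(C.round(4))
w=onplane(c,[(E[2][0],120),(E[2][1],120)],.05); print('dia',np.linalg.norm(w[0]-w[1]))
p=np.polyfit(C[:,1],C[:,0],1); print('yaw',-p[0])
en=onplane(c,[(321,36),(320,191)],.05); print('ends',en)
y=en[:,1].mean(); x=np.polyval(p,y); print('bar mid',x,y)
go(x,y,.11,np.arctan(-p[0]))
E
```

```text
[(np.float64(311.5), np.float64(327.5)), (np.float64(312.5), np.float64(328.5)), (np.float64(312.5), np.float64(327.5)), (np.float64(312.5), np.float64(327.5)), (np.float64(313.5), np.float64(327.5))]
[[ 0.4638 -0.1012  0.05  ]
 [ 0.4661 -0.1246  0.05  ]
 [ 0.4673 -0.149   0.05  ]
 [ 0.469  -0.1744  0.05  ]
 [ 0.4712 -0.2009  0.05  ]]
dia 0.012802494195004666
yaw 0.07124722496212463
ends [[ 0.46378563 -0.08310975  0.05      ]
 [ 0.47142095 -0.21087913  0.05      ]]
bar mid 0.4672736914617346 -0.14699443950964872
shift cm [-0.31  9.39  6.42] turn -0.004
```

Request:
jog_arm --targets '[[4, [-0.1, 1.5, 2.5], -0.006], [4, [-0.3, 4, 5], -0.006], [4, [-0.3, 7, 6.4], -0.006], [4, [-0.3, 10, 6.4], -0.006], [4, [-0.3, 12.5, 6.4], -0.006], [4, [-0.3, 14, 6.4], -0.006], [4, [-0.3, 15, 6.4], -0.006], [4, [-0.3, 15.2, 6.4], -0.006], [4, [-0.3, 15.2, 6.4], -0.006]]'

```text
time_s: 17.95
ee_pos: [0.4674, -0.1477, 0.0522]
eef_rot: [-1.571, -0.0, 0.073]
force: [0.2, -0.3, -0.0]
grip_width: 0.0401
```

Request:
jog_arm --targets '[[3, [0, 0, 0], 0], [2.4, [0, 0, 0], 0], [2, [0, 0, 0], 0], [1.8, [0, 0, 0], 0], [1.8, [0, 0, 0], 0]]' --grip_force 5

```text
time_s: 18.45
ee_pos: [0.4675, -0.1481, 0.0522]
eef_rot: [-1.571, -0.001, 0.072]
force: [2.6, 0.5, 0.8]
grip_width: 0.018
```

Request:
jog_arm --targets '[[1.8, [0.1, 0, 0], 0], [1.8, [0.1, 0, 0], 0], [1.8, [0.1, 0, 0], 0]]'

```text
time_s: 18.75
ee_pos: [0.468, -0.1479, 0.0518]
eef_rot: [-1.571, 0.0, 0.072]
force: [0.6, 0.5, 0.1]
grip_width: 0.0181
```

Request:
jog_arm --targets '[[1.6, [0, 0, 0], 0], [1.5, [0, 0, 0], 0], [1.5, [0, 0, 0], 0]]'

```text
time_s: 19.05
ee_pos: [0.4688, -0.1479, 0.0519]
eef_rot: [-1.571, -0.002, 0.072]
force: [8.3, 0.3, -5.5]
grip_width: 0.0154
```

Request:
jog_arm --targets '[[1.8, [0.05, 0, 0], 0], [1.8, [0.1, 0, 0], 0], [1.8, [0.1, 0, 0], 0]]'

```text
time_s: 19.35
ee_pos: [0.4689, -0.1478, 0.0518]
eef_rot: [-1.571, 0.0, 0.072]
force: [-0.5, 0.0, 0.4]
grip_width: 0.018
```

```bash
python3 - <<'E'
from h import *
P=pose(); print(P[:3,3], ctrl.get_obs()['force'],ctrl.get_obs()['grip_width'])
c=shot('wrist','w5.png'); D=bydepth(c)
t=shot('top'); hs=cv2.cvtColor(t['img'],cv2.COLOR_RGB2HSV); 
for p in [(362,222),(340,222),(346,188),(380,187)]: print(bydepth(t)[p[1],p[0]].round(3))
E
```

```text
[ 0.46893915 -0.14784294  0.05181989] [-5.45882361e-01  2.12812754e-04  4.16348820e-01] 0.017976273515281367
[ 0.403 -0.124  0.427]
[ 0.402 -0.068  0.411]
[ 0.571 -0.086  0.084]
[ 0.58  -0.197  0.087]
```

View pics/w5.png

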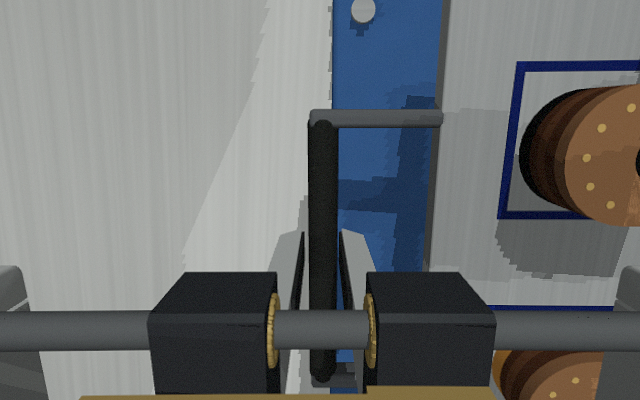

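The bar, at x≈323, now sits midway between the pads at 304 and 341. I'll close on it again.

Request:
jog_arm --targets '[[1.6, [0, 0, 0], 0], [1.5, [0, 0, 0], 0], [1.5, [0, 0, 0], 0]]'

```text
time_s: 19.75
ee_pos: [0.4691, -0.1479, 0.0519]
eef_rot: [-1.571, -0.0, 0.072]
force: [0.8, -0.1, -0.1]
grip_width: 0.0151
```

Request:
jog_arm --targets '[[1.4, [0, 0, 0], 0], [1.4, [0, 0, 0], 0], [1.3, [0, 0, 0], 0], [1.3, [0, 0, 0], 0]]' --grip_force 20

```text
time_s: 20.15
ee_pos: [0.4695, -0.1478, 0.0519]
eef_rot: [-1.571, -0.001, 0.072]
force: [6.4, 1.7, -2.8]
grip_width: 0.0132
```

Request:
jog_arm --targets '[[1.3, [0.03, 0, 0], 0], [1.3, [0.06, 0, 0], 0], [1.3, [0.06, 0, 0], 0]]'

```text
time_s: 20.45
ee_pos: [0.4696, -0.1478, 0.0519]
eef_rot: [-1.571, 0.0, 0.072]
force: [1.1, -0.4, 1.0]
grip_width: 0.0135
```

Request:
jog_arm --targets '[[1.3, [0, -0.1, 0], 0], [1.3, [0, -0.25, 0], 0], [1.3, [0.01, -0.45, 0], 0], [1.3, [0.01, -0.7, 0], 0], [1.3, [0.02, -0.98, 0], 0], [1.3, [0.03, -1.25, 0], 0], [1.3, [0.04, -1.5, 0], 0], [1.3, [0.06, -1.75, 0], 0], [1.3, [0.07, -1.95, 0], 0], [1.3, [0.07, -1.95, 0], 0]]'

```text
time_s: 21.45
ee_pos: [0.4702, -0.1478, 0.0713]
eef_rot: [-1.571, 0.0, 0.072]
force: [2.8, -1.5, -4.7]
grip_width: 0.0138
```

```bash
cat > chk.py <<'E'
from h import *
yaw=.0715; u=np.array([np.cos(yaw),np.sin(yaw)]); v=np.array([-u[1],u[0]]); H=np.array([.4697,-.147])+.28*u
def chk(f=None):
    o=ctrl.get_obs(); c=shot('scene',f); D=bydepth(c).reshape(-1,3); D=D[c['range_z'].ravel()>0]
    X=(D[:,:2]-H)@u; Y=(D[:,:2]-H)@v; Z=D[:,2]-.05
    s=(abs(Y)<.022)&(X<-.04)&(X>-.21)&(Z>-.02)&(Z<.2)
    p=np.polyfit(X[s],Z[s],1)
    for _ in range(3):
        r=Z-np.polyval(p,X); s2=s&(abs(r)<.006); p=np.polyfit(X[s2],Z[s2],1)
    th=-np.arctan(p[0]); S=X*np.cos(th)-Z*np.sin(th); N=X*np.sin(th)+Z*np.cos(th)-.006
    print('t %.2f tilt %.2f deg n %d off %.1fmm F %s w %.4f'%(o['time_s'],np.degrees(th),s2.sum(),1000*np.median(N[s2]),np.round(o['force'],1),o['grip_width']), np.round(o['ee_pos'],4))
    for n,y in [('black',.055),('honey',-.055)]:
        k=(abs(Y-y)<.03)&(S<-.02)&(S>-.215)&(N>.022)&(N<.036)
        print(n,k.sum(),'s top %.1f..%.1f med %.1f mm  y med %.1f'%(*(1000*np.percentile(S[k],[3,97])),1000*np.median(S[k]),1000*np.median(Y[k])))
if __name__=='__main__':
    import sys; chk(*sys.argv[1:])
E
python3 chk.py s1.png
```

```text
t 21.45 tilt 4.84 deg n 383 off -0.3mm F [ 2.8 -1.5 -4.7] w 0.0138 [ 0.4702 -0.1478  0.0713]
black 213 s top -191.4..-138.5 med -161.9 mm  y med 53.3
honey 204 s top -191.6..-139.1 med -161.8 mm  y med -53.3
```

Request:
jog_arm --targets '[[1.3, [0.03, -0.2, 0], 0], [1.3, [0.05, -0.4, 0], 0], [1.3, [0.07, -0.6, 0], 0], [1.3, [0.09, -0.8, 0], 0], [1.3, [0.11, -1.0, 0], 0], [1.3, [0.13, -1.2, 0], 0], [1.3, [0.16, -1.4, 0], 0], [1.3, [0.18, -1.6, 0], 0], [1.3, [0.21, -1.8, 0], 0], [1.3, [0.23, -1.94, 0], 0]]'

```text
time_s: 22.5
ee_pos: [0.4722, -0.1475, 0.0907]
eef_rot: [-1.57, 0.001, 0.072]
force: [-5.6, -2.8, -7.8]
grip_width: 0.0136
```

Request:
jog_arm --targets '[[1.3, [0.03, -0.2, 0], 0], [1.3, [0.06, -0.4, 0], 0], [1.3, [0.09, -0.6, 0], 0], [1.3, [0.13, -0.8, 0], 0], [1.3, [0.16, -1.0, 0], 0], [1.3, [0.2, -1.2, 0], 0], [1.3, [0.24, -1.4, 0], 0], [1.3, [0.28, -1.6, 0], 0], [1.3, [0.32, -1.8, 0], 0], [1.3, [0.35, -1.92, 0], 0]]'

```text
time_s: 23.5
ee_pos: [0.4754, -0.1472, 0.1099]
eef_rot: [-1.57, 0.002, 0.072]
force: [-6.7, -2.6, -7.9]
grip_width: 0.0137
```

```bash
python3 chk.py s2.png
```

```text
t 23.50 tilt 11.84 deg n 551 off 0.8mm F [-6.7 -2.6 -7.9] w 0.0137 [ 0.4754 -0.1472  0.1099]
black 258 s top -191.3..-139.3 med -162.2 mm  y med 54.5
honey 236 s top -190.5..-139.3 med -161.7 mm  y med -51.5
```

Request:
jog_arm --targets '[[1.3, [-0.04, 0, -0.02], 0], [1.3, [-0.06, 0, -0.03], 0], [1.3, [-0.06, 0, -0.03], 0]]'

```text
time_s: 23.85
ee_pos: [0.4754, -0.1473, 0.11]
eef_rot: [-1.57, 0.0, 0.072]
force: [-4.9, 3.6, -5.5]
grip_width: 0.0134
```

Request:
jog_arm --targets '[[1.3, [-0.03, 0, 0.015], 0], [1.3, [-0.05, 0, 0.015], 0], [1.3, [-0.05, 0, 0.015], 0]]'

```text
time_s: 24.15
ee_pos: [0.4754, -0.1474, 0.11]
eef_rot: [-1.571, -0.001, 0.072]
force: [1.3, 2.1, -8.7]
grip_width: 0.0134
```

Request:
jog_arm --targets '[[1.3, [0.03, -0.15, 0], 0], [1.3, [0.06, -0.3, 0], 0], [1.3, [0.09, -0.45, 0], 0], [1.3, [0.13, -0.6, 0], 0], [1.3, [0.16, -0.75, 0], 0], [1.3, [0.2, -0.9, 0], 0], [1.3, [0.21, -0.95, 0], 0], [1.3, [0.21, -0.95, 0], 0]]'

```text
time_s: 24.95
ee_pos: [0.4775, -0.1475, 0.1198]
eef_rot: [-1.571, -0.001, 0.072]
force: [3.5, 1.5, -6.7]
grip_width: 0.0136
```

```bash
python3 chk.py
```

```text
t 24.95 tilt 14.13 deg n 575 off 0.0mm F [ 3.5  1.5 -6.7] w 0.0136 [ 0.4775 -0.1475  0.1198]
black 259 s top -191.1..-140.2 med -162.4 mm  y med 54.8
honey 243 s top -192.4..-139.9 med -162.0 mm  y med -52.1
```

Request:
jog_arm --targets '[[1.3, [0.04, -0.1, 0.01], 0], [1.3, [0.07, -0.2, 0.01], 0], [1.3, [0.1, -0.3, 0.01], 0], [1.3, [0.12, -0.4, 0.01], 0], [1.3, [0.15, -0.5, 0.01], 0], [1.3, [0.15, -0.5, 0.01], 0]]'

```text
time_s: 25.6
ee_pos: [0.4787, -0.1473, 0.1247]
eef_rot: [-1.571, -0.0, 0.072]
force: [2.8, -1.3, -6.9]
grip_width: 0.0137
```

```bash
python3 chk.py
```

```text
t 25.60 tilt 14.77 deg n 577 off 0.9mm F [ 2.8 -1.3 -6.9] w 0.0137 [ 0.4787 -0.1473  0.1247]
black 268 s top -191.2..-140.0 med -162.5 mm  y med 54.1
honey 243 s top -190.5..-139.2 med -162.2 mm  y med -51.5
```

Request:
jog_arm --targets '[[1.3, [0.04, -0.1, 0], 0], [1.3, [0.07, -0.2, 0], 0], [1.3, [0.1, -0.3, 0], 0], [1.3, [0.12, -0.4, 0], 0], [1.3, [0.15, -0.5, 0], 0], [1.3, [0.15, -0.5, 0], 0]]'

```text
time_s: 26.25
ee_pos: [0.48, -0.1471, 0.1296]
eef_rot: [-1.571, 0.0, 0.072]
force: [-1.9, -3.4, -5.8]
grip_width: 0.0137
```

```bash
python3 chk.py
```

```text
t 26.25 tilt 16.18 deg n 568 off 0.1mm F [-1.9 -3.4 -5.8] w 0.0137 [ 0.48   -0.1471  0.1296]
black 266 s top -191.5..-140.0 med -163.5 mm  y med 54.2
honey 238 s top -191.5..-140.0 med -162.8 mm  y med -53.2
```

Request:
jog_arm --targets '[[1.3, [0.03, -0.1, -0.01], 0], [1.3, [0.06, -0.2, -0.02], 0], [1.3, [0.09, -0.3, -0.02], 0], [1.3, [0.12, -0.4, -0.02], 0], [1.3, [0.14, -0.5, -0.02], 0], [1.3, [0.14, -0.5, -0.02], 0]]'

```text
time_s: 26.9
ee_pos: [0.4814, -0.1471, 0.1346]
eef_rot: [-1.571, 0.0, 0.072]
force: [-6.4, -1.3, -4.5]
grip_width: 0.0132
```

```bash
python3 chk.py
```

```text
t 26.90 tilt 16.88 deg n 613 off 0.5mm F [-6.4 -1.3 -4.5] w 0.0132 [ 0.4814 -0.1471  0.1346]
black 274 s top -191.7..-139.7 med -163.1 mm  y med 54.5
honey 251 s top -190.7..-139.7 med -162.9 mm  y med -52.4
```

Request:
jog_arm --targets '[[1.3, [-0.02, -0.1, 0], 0], [1.3, [0, -0.2, -0.01], 0], [1.3, [0.03, -0.3, -0.01], 0], [1.3, [0.06, -0.4, -0.01], 0], [1.3, [0.09, -0.5, -0.01], 0], [1.3, [0.09, -0.5, -0.01], 0]]'

```text
time_s: 27.55
ee_pos: [0.4828, -0.1472, 0.1398]
eef_rot: [-1.571, -0.001, 0.072]
force: [4.3, 2.3, -7.9]
grip_width: 0.0134
```

```bash
python3 chk.py
```

```text
t 27.55 tilt 18.07 deg n 609 off 0.6mm F [ 4.3  2.3 -7.9] w 0.0134 [ 0.4828 -0.1472  0.1398]
black 275 s top -192.0..-140.3 med -164.1 mm  y med 55.4
honey 245 s top -191.3..-140.0 med -163.0 mm  y med -52.1
```

Request:
jog_arm --targets '[[1.3, [0.05, -0.1, 0], 0], [1.3, [0.09, -0.2, 0], 0], [1.3, [0.12, -0.3, 0], 0], [1.3, [0.155, -0.4, 0], 0], [1.3, [0.19, -0.5, 0], 0], [1.3, [0.19, -0.5, 0], 0]]'

```text
time_s: 28.2
ee_pos: [0.4844, -0.1471, 0.1447]
eef_rot: [-1.571, -0.0, 0.072]
force: [3.3, 1.6, -7.8]
grip_width: 0.0135
```

```bash
python3 chk.py
```

```text
t 28.20 tilt 19.00 deg n 617 off 0.7mm F [ 3.3  1.6 -7.8] w 0.0135 [ 0.4844 -0.1471  0.1447]
black 279 s top -191.2..-140.0 med -163.5 mm  y med 54.5
honey 249 s top -191.3..-139.3 med -163.3 mm  y med -50.7
```

Request:
jog_arm --targets '[[1.3, [0.05, -0.1, 0], 0], [1.3, [0.09, -0.2, 0], 0], [1.3, [0.12, -0.3, 0], 0], [1.3, [0.16, -0.4, 0], 0], [1.3, [0.19, -0.5, 0], 0], [1.3, [0.19, -0.5, 0], 0]]'

```text
time_s: 28.85
ee_pos: [0.4861, -0.147, 0.1496]
eef_rot: [-1.571, 0.0, 0.072]
force: [-1.9, 1.6, -6.6]
grip_width: 0.0136
```

```bash
python3 chk.py
```

```text
t 28.85 tilt 20.01 deg n 628 off 0.8mm F [-1.9  1.6 -6.6] w 0.0136 [ 0.4861 -0.147   0.1496]
black 282 s top -192.4..-140.2 med -163.0 mm  y med 54.3
honey 260 s top -165.1..-114.4 med -137.9 mm  y med -51.5
```

The honey heel has let go, so I stop tilting, hold, and watch it slide.

Request:
jog_arm --targets '[[1.3, [0, 0, 0], 0], [1.3, [0, 0, 0], 0], [1.3, [0, 0, 0], 0], [1.3, [0, 0, 0], 0], [1.3, [0, 0, 0], 0], [1.3, [0, 0, 0], 0]]'

```text
time_s: 29.5
ee_pos: [0.4862, -0.147, 0.1496]
eef_rot: [-1.571, 0.0, 0.072]
force: [-4.6, 2.3, -2.5]
grip_width: 0.0131
```

```bash
python3 chk.py
```

```text
t 29.50 tilt 19.98 deg n 636 off 0.7mm F [-4.6  2.3 -2.5] w 0.0131 [ 0.4862 -0.147   0.1496]
black 277 s top -191.1..-140.4 med -163.0 mm  y med 54.7
honey 277 s top -72.2..-21.5 med -44.9 mm  y med -50.3
```

Request:
jog_arm --targets '[[1.3, [-0.02, 0, 0.01], 0], [1.3, [-0.02, 0, 0.01], 0], [1.6, [-0.02, 0, 0.01], 0], [2, [-0.02, 0, 0.01], 0], [3, [-0.02, 0, 0.01], 0], [3, [-0.02, 0, 0.01], 0], [3, [-0.02, 0, 0.01], 0]]'

```text
time_s: 30.25
ee_pos: [0.4861, -0.1469, 0.1496]
eef_rot: [-1.571, -0.0, 0.072]
force: [0.2, -0.1, -0.1]
grip_width: 0.03
```

Request:
jog_arm --targets '[[3, [0, -0.5, 0], 0], [3, [0, -2, 0], 0], [3, [0, -4, 0], 0], [3, [0, -7, 0], 0], [3, [0, -10, 0], 0], [3, [-2, -12, 0], 0], [3, [-5, -13, 0], 0], [3, [-8, -13, -2], 0], [3, [-9, -13, -2], 0], [3, [-9, -13, -2], 0]]'

```text
time_s: 31.25
ee_pos: [0.3971, -0.1735, 0.2801]
eef_rot: [-1.571, -0.001, 0.07]
force: [-0.5, -0.5, -0.1]
grip_width: 0.0303
```

```bash
python3 chk.py s9.png
```

```text
t 31.25 tilt 19.98 deg n 633 off 0.6mm F [-0.5 -0.5 -0.1] w 0.0303 [ 0.3971 -0.1735  0.2801]
black 284 s top -191.1..-140.1 med -163.2 mm  y med 54.8
honey 278 s top -72.9..-21.5 med -45.1 mm  y med -50.2
```

View pics/s9.png

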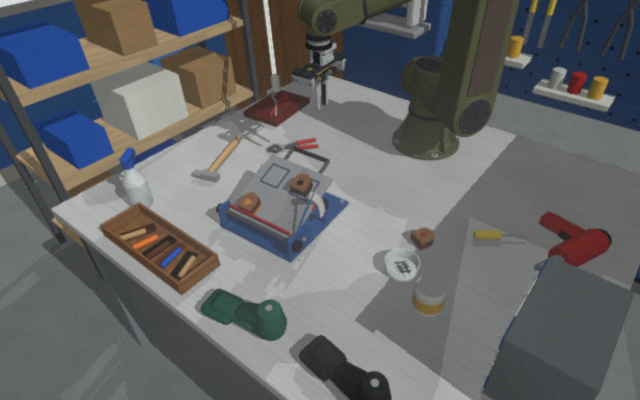

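The honey heel rests against the red stop at (250,203). The black heel is still in its box at (300,183), the board is standing at its angle, and the arm is clear. Handing in.

```bash
python3 -c "
from station import ctrl; print(ctrl.hand_in())"
```

```text
the job is handed in; nothing more can be done
None
```

The test is done and handed in at about 31 s: the honey-lifted heel let go first, at about 20° of tilt, and slid to the red stop by itself.

**What I did:**
- I set the black-lifted heel lift down and square in the left box.
- I bedded it at 10–12 N for about 2 s, the last second at about 12 N.
- I raised the board by its bar in steps of about 1° from 14° on, and stopped once the honey heel moved.
- I then released the bar and drew the arm clear.

**Last checks:**
- **Board:** it still stood at 20.0° after I let go of the bar.
- **Black heel:** its position on the plate was unchanged to within the measuring noise, so it is still in its box.
- **Honey heel:** it rests at the stop.
- **Tester:** the plate still fits the hinge position I assumed to about 1 mm, so I saw no shift.
- **Arm:** force readings were near zero, so it is touching nothing.

**What did not go cleanly:**
- **Side force on the bar:** when I first closed on the bar about 1–2 mm off centre, the force reached 8.3 N, above the 7 N drag guide. On two tilting steps it reached about 6.5 N. I corrected each time; no further check was made on whether the tester shifted.
- **Sideways force while pressing:** there was 2–4 N sideways on the black heel during bedding, and it did not move.
- **Tilt reading:** the depth-based tilt read about 0.9° above the bar-height value early on, but the two agreed by 20°.

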